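# Unclamp the portafilter and park it in the sloped rack

## Task

Free the portafilter from the wooden tamping stand: lift the sprung clamp arm until it stays open by itself and leave it open, then lift the portafilter out by its black handle. Lay it in the empty lane of the sloped steel rack, head first with the handle in the front notch, and slide it down under the lip until the head rests against the back stop. Keep the bowl of coffee upright all the way, and leave the tamper where it stands.

Things in the scene. Friction and masses are not known exactly. Their poses are not given: they have to be found in the camera images.
- clamp_arm (a joint): Hinge of the steel clamp arm, rad: about 0 = closed, its rubber pad pressing on the portafilter's neck; 1.75 = fully open. A tension spring pulls the arm shut below about 0.95 (5 to 6 N at the grip to lift it off, falling to none at 0.95) and pulls it open beyond, where it swings damped up to its stop at 1.75 and stays. Hinged on the +y side; its free end rises in an arc towards +y.
- clamp_grip (a point): Middle of the black round grip at the free end of the clamp arm: 14 mm thick, 52 mm long, parallel to the hinge line, beside the arm on its -x side; the arm's near face is 31 mm from this point in +x. Closed, it is 86 mm above the worktop, nothing within 65 mm under it, the portafilter's handle 41 mm to the +y side. Axes turn with the arm; at joint 0 they are the stand's.
- clamp_pivot (a point): Point on the clamp arm's hinge line, fixed on the stand, 132 mm from clamp_grip, 86 mm above the worktop. Axes are the stand's; the hinge line runs along x, and at joint 0 clamp_grip lies straight to -y of this point. The steel hinge post is 18 to 60 mm ahead (+x) of this point and 98 mm high; the open arm stands above it up to 225 mm.
- tamp_stand: Tamping stand, fixed: dark wood board 190 x 150 mm, top 14 mm. Origin on the worktop below the clamped portafilter's middle; x from handle to head, z up. Head in a half-round steel cradle 60 mm high (3 mm play, open upwards and to the handle); handle in a black fork (55 mm high, 5 mm play) 52 to 64 mm behind the origin. The portafilter comes out straight up.
- pf_handle (a point): Point in the middle of the front of the portafilter's black handle (round, 25 mm thick from -30 to +20 mm in x, sloping 9.5 degrees down to its end). Portafilter 218 x 75 x 65 mm, 0.55 kg. Axes: x handle to head, z up. From here: handle's end x -94 (a small foot under it at x -78 reaches z -47), centre of mass x +47 (head-heavy), head's front x +124, spouts' underside z -46 mm. Clamped: 61 mm above the worktop.
- pf_head (a point): Centre of the portafilter's round steel head, 90.5 mm ahead (+x) of pf_handle: 67 mm in diameter, 36 mm high (rim 18 mm above this point); its spouts reach 47 mm below. Axes as pf_handle.
- lane_stop (a point): Foot of the back stop in the empty lane: lane's middle, on the tray's floor. The tray slopes down 15 degrees; axes are the tray's: x down the slope to the stop, z square to the floor. Lane 91 mm wide, walls 25 mm high. The stop's folded lip reaches 17 mm to -x, underside 73 mm over the floor, so the head goes in behind it and is slid under. Home: pf_head at x -34, y 0, z +47, axes parallel.
- lane_notch (a point): Bottom middle of the empty lane's notch in the rack's front wall: 44 mm wide, 20 mm deep, 23 mm above the tray's floor, 184 mm up the slope from the stop. The handle lies in it and overhangs the front. Friction holds the portafilter on the slope; it must be pushed or drawn down. The other lane, 94 mm to +y, holds a like portafilter, fixed, lying home.
- tamper: Coffee tamper with wooden handle, 58 mm in diameter, 96 mm high, standing behind the work; origin under its middle. To be left alone.
- counter_bell: Bright counter bell, 85 mm in diameter, 60 mm high, fixed on the worktop to the left of the work; origin under its middle.

How it is judged:
On the way, in this order (a step that is already met when the one before it is completed fails the run):
1. the clamp arm stands open by itself, untouched, with the portafilter still in the stand (value of joint clamp_arm above 1.5 rad and contact force between tamp_stand and the fingers below 0.3 N and contact force between tamp_stand and the arm below 0.3 N and z of pf_head in the frame of tamp_stand below 0.075 m), for 0.2 s.
2. the portafilter is lifted clear of the stand (z of pf_head in the frame of tamp_stand above 0.115 m and value of joint clamp_arm above 1.5 rad), for 0.1 s.
At the end, for the whole second after the job is handed in: The portafilter lies at rest in the empty lane, bowl up: head within 6 mm of the back stop and 14 mm of the lane's middle, spouts on the floor, handle down in its notch (pf_handle 38 to 56 mm over the floor, parallel to the lane within 9 degrees); the clamp arm stands open (over 1.5 rad) (x of pf_head in the frame of lane_stop between -0.04 and -0.028 m and y of pf_head in the frame of lane_stop between -0.014 and 0.014 m and z of pf_head in the frame of lane_stop between 0.04 and 0.055 m and z of pf_handle in the frame of lane_stop between 0.038 and 0.056 m and angle between the x axis of pf_head and the x axis of lane_stop, either way round below 0.16 rad and angle between pf_head's own z axis and vertical below 0.42 rad and linear speed of portafilter below 0.02 m/s and value of joint clamp_arm above 1.5 rad); the robot touches nothing.
It fails at once if the portafilter is tipped over 40 degrees, so that the coffee would fall out (angle between pf_head's own z axis and vertical above 0.7 rad).
It fails at once if the tamper is moved by more than 30 mm (distance of tamper from where it was at the start of the episode above 0.03 m).
It also fails if it takes over 62 s, if anything falls off the work surface, if the arm or the gripper's body presses on something with over 40 N, if the wrist force passes 120 N, or if a joint passes its speed limit or range.

## Robot

A 7-joint arm with a two-finger parallel gripper is mounted at the origin on a cart in front of the work surface, level with it; the furniture and walls round the work are solid. World frame = base frame: x ahead of the robot, y to its left, z up, the work surface at z = 0. Lengths are in m, angles in rad, forces in N, time in s.
With the tool pointing down it reaches from about 0.4 to 0.9 m from the base axis. Payload 5.6 kg.
Tool frame: the origin (TCP) lies at the very end of the fingers, on their centre line; the grasp point (between the pads) lies 19 mm behind it (hold_point_z is the distance from the TCP to the grasp point, in m); z points along the fingers, y is the line along which they close (so a half turn about z gives the same grasp; the last joint's range is limited). The gripper opens to 92 mm and grips with 3 to 60 N. Pads are 20 mm wide; open, the fingers measure 128 mm over their backs; the gripper's body (75 mm by 189 mm) begins 69 mm behind the grasp point.
Start: joints at [-1.166, 0.468, -0.012, 1.603, 0.006, 1.071, -0.056], TCP at [0.281, 0.586, 0.179] pointing down, gripper open.
Joint ranges: [-2.53, 2.53], [-0.31, 2.02], [-1.57, 1.55], [0.28, 2.44], [-1.29, 4.43], [0.15, 1.84], [-2.92, 2.92]. Speed limits (rad/s): [2.57, 2.57, 3.14, 3.14, 3.14, 3.14, 3.14].

## Interface

Orientations are given as a unit quaternion [x, y, z, w].
In Python, from station import get_state, snapshot, close_job, hold_point_z gives the robot as it stands. The module is installed in compiled form; this text tells all that it offers.
- The arm moves only by the shell command python3 -m handwheel 'ROWS' [FORCE]. ROWS is JSON, one flat list of numbers, 5 for each row, row after row: the opening in per cent of the stroke, from 0 (shut) to 100 (fully open), then the shift along the tool's x, y, z in cm, then the turn about the tool's z in rad. A call has 1 to 10 rows; each row is the pose to reach, as a shift and turn from the pose commanded when the call began, along the tool's axes at that moment; what a row does not reach only later rows make up. A row lasts 1/8 s, in which the tool goes at most 62.5 mm and 10.7 degrees, less where a joint would pass 70% of its speed; a pose out of reach is approached as far as the arm can. A call with a gripper value outside its range is refused whole. The fingers move at their own pace and stop on an object; FORCE is the grip in N (left out, the last holds). Time passes only in rows, so rows that repeat a pose let the fingers close. It gives the time, the measured TCP pose, the force, the opening and the grip force at its end, in the units of the state.
- get_state(): the state, without advancing time (a new reading comes with each control period).
- snapshot(name): name is "scene" or "top" or "wrist"; returns a dict with "frame" (384x512x3 uint8, red, green, blue), "depth" (384x512 float32, m along the optical axis (not along the pixel's ray), 0 where there is no reading), "intrinsics" (3x3 intrinsics, pixels), "k1" (the pictures are not rectified: a ray, as slopes to the right and down, at radius r is drawn at 1 + k1 r^2 times it, then the intrinsics apply), "R" (3x3) and "t" (3): a world point X has camera coordinates R X + t. Camera axes: x right, y down, z forward; pixel columns grow to the right and rows downward; lengths in m; the calibration is good to about 2 mm. A picture is of the moment at which its call begins.
- close_job(): hands the job in; it is judged then, once.
The state is a dict: "time_s": time; "qpos": joint angles; "joint_vel": joint speeds; "tau": joint torques, N m; "tcp_pos": TCP position; "eef_rot": TCP orientation; "contact_force": force on the tool from outside, world axes, zero at the start; "ft_torque": the same for the moment, N m; "opening": finger opening in m; "gripper_force": force on a finger pad.
Only numpy, scipy, OpenCV 4.12 (cv2) and the standard library are available. Lean on these libraries where they do the work, as an engineer would, in place of code of your own. Each camera call takes 0.05 s, during which the arm holds its last target. There are 200 camera calls.

## Working session

There is one attempt and no reset: what is moved stays moved. The work goes in short steps, Python scripts to look and compute and a shell command to move; the robot and the scene stay as the last step left them, time stands still between calls to the robot, and variables do not carry over. Pictures are saved under pics/ and viewed, at most 10 in all, crops included, and the job is handed in when it is done.

```bash
mkdir -p pics
cat > h.py <<'E'
import numpy as np, cv2
from station import *
from scipy.spatial.transform import Rotation as Ro
def cam(n):
    s=snapshot(n); np.savez('/tmp/'+n,**s); return s
def world(s,u,v,z=None,dep=None):
    K=s['intrinsics'];p=np.array([(u-K[0,2])/K[0,0],(v-K[1,2])/K[1,1]]);q=p.copy()
    for _ in range(20): q=p/(1+float(s['k1'])*(q@q))
    d=np.array([q[0],q[1],1.]);R=s['R'];t=s['t'];c=-R.T@t;w=R.T@d
    if z is not None: return c+w*(z-c[2])/w[2]
    if dep is None:
        a=s['depth'][int(v)-1:int(v)+2,int(u)-1:int(u)+2];a=a[a>0];dep=np.median(a) if a.size else np.nan
    return c+w*dep
E
python3 - <<'E'
from h import *
for n in('scene','top'):
    s=cam(n); cv2.imwrite(f'pics/{n}0.png',cv2.resize(s['frame'][:,:,::-1],(800,600),interpolation=cv2.INTER_CUBIC))
    print(n,-s['R'].T@s['t'],s['R'][2])
print(get_state(),hold_point_z)
E
```

```text
scene [0.08715993 1.17862102 0.83610627] [ 0.36696037 -0.74799283 -0.55303419]
top [0.38034845 0.14301608 1.20688556] [ 0.19814029 -0.01092024 -0.98011284]
{'time_s': 0.1, 'qpos': array([-1.16597652,  0.46834427, -0.01162543,  1.60353304,  0.00600629,
        1.07140756, -0.05629698]), 'joint_vel': array([ 0.00139471, -0.00025237,  0.00043757, -0.00301315,  0.00130231,
       -0.00131984, -0.00061629]), 'tau': array([ 3.86525326e-04, -5.21650243e+01, -1.29047205e-02, -2.44366461e+01,
       -5.68263559e-02,  1.41252723e-02,  5.44192403e-05]), 'tcp_pos': array([0.28124685, 0.58534223, 0.17769925]), 'eef_rot': array([ 2.22062167e-01,  9.75032157e-01, -8.18803838e-04, -1.28288498e-04]), 'contact_force': array([-0.84818057, -0.75811847,  0.37761253]), 'ft_torque': array([ 0.01253853, -0.00555252, -0.03909563]), 'gripper_force': 0.0, 'opening': 0.09205145185490984} 0.0187
```

View pics/scene0.png

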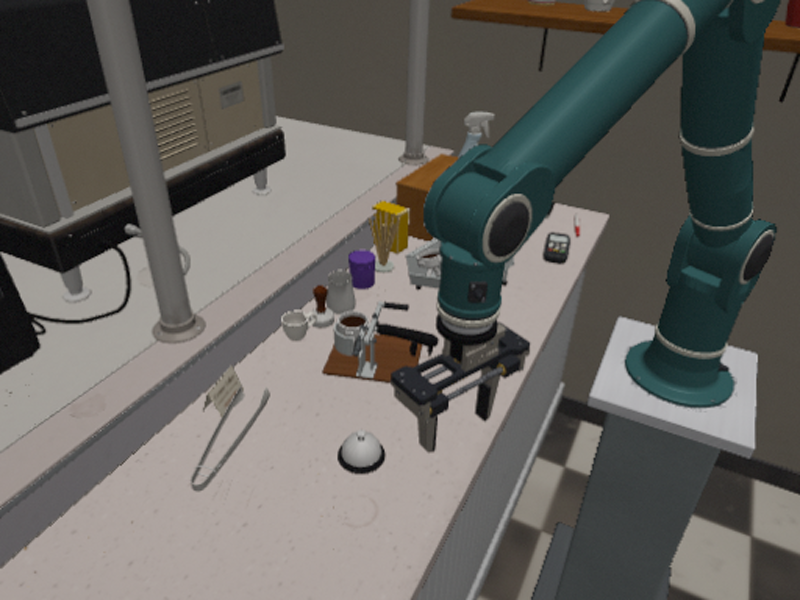

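View pics/top0.png

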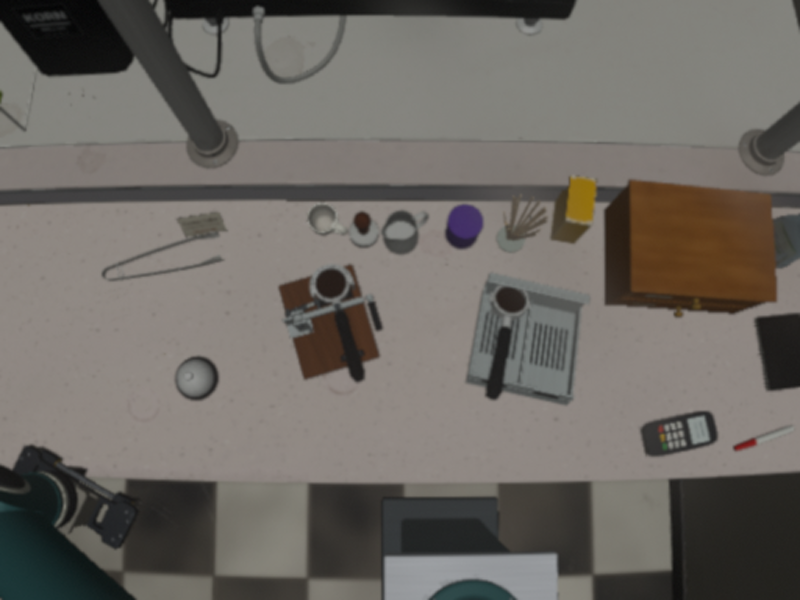

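The top view shows the stand around (328,322) with the clamp grip at (375,313). The rack is around (530,335), and its empty lane is the right one (550,345). I'll enlarge that area.

Run:
```python
import numpy as np,cv2
s=np.load('/tmp/top.npz');f=s['frame'][:,:,::-1]
a=cv2.resize(f[165:250,172:252],None,fx=5,fy=5,interpolation=cv2.INTER_CUBIC)
b=cv2.resize(f[170:255,295:375],None,fx=5,fy=5,interpolation=cv2.INTER_CUBIC)
cv2.imwrite('pics/crop.png',cv2.convertScaleAbs(np.hstack([a,b]),alpha=1.5))
```

```text
(no output)
```

View pics/crop.png

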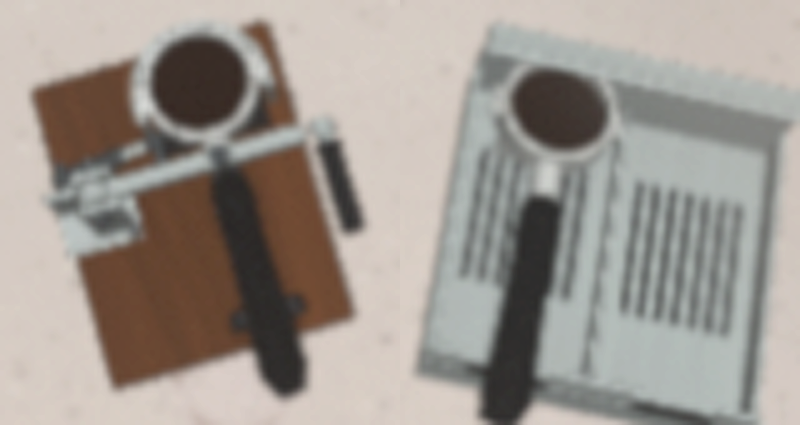

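The left crop shows the bowl at (200,82), the handle end at (283,385) and the grip at (342,187), with the arm end at (322,130). The right crop shows the other bowl at (558,110), the lane floor with slots at (685,260), and the front notch near (680,412).

Run:
```python
from h import *
s=dict(np.load('/tmp/top.npz'))
A=lambda x,y:(172+x/5-.4,165+y/5-.4)
B=lambda x,y:(295+(x-400)/5-.4,170+y/5-.4)
np.set_printoptions(precision=4,suppress=True)
for n,(x,y),z in[('bowl rim',(200,82),.079),('hend',(283,385),.045),('hfront',(232,190),.073),('grip',(342,187),.093),('gripA',(328,145),.093),('gripB',(356,228),.093),('brdFL',(115,387),.014),('brdFR',(355,317),.014),('brdBL',(35,92),.014),('pivot',(95,195),.086)]:
    print(n,world(s,*A(x,y),z=z),'depth',world(s,*A(x,y)))
for n,(x,y) in[('bowl2',(558,110)),('rimL',(503,110)),('rimR',(612,110)),('h2end',(500,410)),('h2front',(540,210)),('floorUp',(640,345)),('floorUp2',(740,345)),('floorDn',(640,165)),('floorDn2',(740,165)),('stoptopL',(490,30)),('stoptopR',(790,98)),('cornFL',(420,370)),('cornFR',(745,420)),('notchL',(630,405)),('notchR',(712,422))]:
    print(n,world(s,*B(x,y)))
```

```text
bowl rim [0.6406 0.2567 0.079 ] depth [0.6431 0.2578 0.0679]
hend [0.4721 0.2096 0.045 ] depth [0.471  0.2088 0.0585]
hfront [0.5795 0.238  0.073 ] depth [0.5793 0.2379 0.0741]
grip [0.5778 0.1754 0.093 ] depth [0.5783 0.1755 0.0903]
gripA [0.6015 0.1833 0.093 ] depth [0.6021 0.1834 0.0901]
gripB [0.5548 0.1675 0.093 ] depth [0.5553 0.1676 0.0903]
brdFL [0.473  0.3095 0.014 ] depth [0.4739 0.3111 0.0026]
brdFR [0.5144 0.1696 0.014 ] depth [0.5149 0.1697 0.0097]
brdBL [0.6494 0.3625 0.014 ] depth [0.6506 0.3636 0.0083]
pivot [0.5743 0.3134 0.086 ] depth [0.5726 0.3119 0.0958]
bowl2 [ 0.6109 -0.0686  0.0761]
rimL [ 0.6098 -0.0363  0.0813]
rimR [ 0.6102 -0.0988  0.0802]
h2end [ 0.4399 -0.0257  0.1098]
h2front [ 0.5505 -0.053   0.0956]
floorUp [ 0.4796 -0.1165  0.0493]
floorUp2 [ 0.4793 -0.1753  0.0472]
floorDn [ 0.5891 -0.1273  0.0197]
floorDn2 [ 0.5894 -0.1886  0.0176]
stoptopL [ 0.6766 -0.0429 -0.0013]
stoptopR [ 0.6154 -0.1997  0.0892]
cornFL [ 0.4698  0.0042 -0.0017]
cornFR [ 0.4338 -0.1617  0.1006]
notchL [ 0.4431 -0.1003  0.0915]
notchR [ 0.4336 -0.1467  0.0874]
```

```bash
cat >> h.py <<'E'
def go(p,yaw=None):
    """rows numbers (cm in tool axes, turn) to reach TCP p with tool x at world yaw (deg)"""
    st=get_state();R=Ro.from_quat(st['eef_rot']).as_matrix();d=R.T@(np.array(p)-st['tcp_pos'])*100
    y0=np.degrees(np.arctan2(R[1,0],R[0,0]));t=0 if yaw is None else -np.radians((yaw-y0+180)%360-180)
    print('shift',d.round(2),'turn',round(t,3),'tcp',st['tcp_pos'].round(4),'yaw',y0.round(2),'tilt',R[:,2].round(3),'q',st['qpos'].round(2))
E
python3 -c "
from h import *
go([.578,.1755,.24],196.5)"
```

```text
shift [-44.5  -24.1   -6.19] turn -0.736 tcp [0.2812 0.5853 0.1777] yaw 154.34 tilt [-0.001 -0.002 -1.   ] q [-1.17  0.47 -0.01  1.6   0.01  1.07 -0.06]
```

```bash
python3 -m handwheel '[33,-5,-2.7,-6.2,-0.1, 33,-10,-5.4,-6.2,-0.2, 33,-15,-8.1,-6.2,-0.3, 33,-20,-10.8,-6.2,-0.4, 33,-25,-13.5,-6.2,-0.5, 33,-30,-16.2,-6.2,-0.6, 33,-35,-19,-6.2,-0.7, 33,-40,-21.7,-6.2,-0.736, 33,-44.5,-24.1,-6.2,-0.736, 33,-44.5,-24.1,-6.2,-0.736]' 15
python3 - <<'E'
from h import *
s=cam('wrist'); cv2.imwrite('pics/w1.png',cv2.resize(s['frame'][:,:,::-1],(800,600),interpolation=cv2.INTER_CUBIC))
print(-s['R'].T@s['t'],s['R'])
go([.578,.1755,.067],196.5)
E
```

```text
time_s: 1.35
tcp_pos: [0.5803, 0.1705, 0.24]
eef_rot: [-0.139, 0.99, -0.001, -0.0]
contact_force: [-0.1, -0.6, 0.3]
opening: 0.0302
gripper_force: 0.0
[0.51078341 0.1508144  0.44721661] [[-0.27635054  0.96105543 -0.00168256]
 [ 0.92785858  0.26726018  0.260097  ]
 [ 0.25041732  0.07031677 -0.96558103]]
shift [1.00e-02 1.90e-01 1.73e+01] turn -0.004 tcp [0.5788 0.1738 0.24  ] yaw -163.73 tilt [-0.001 -0.001 -1.   ] q [-0.41  0.33  0.08  1.66 -0.03  1.15  1.53]
```

View pics/w1.png

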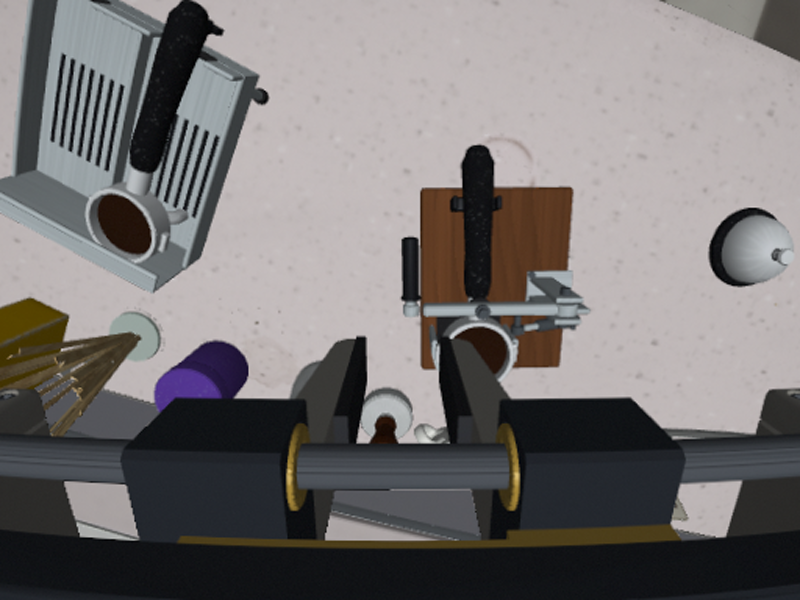

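The wrist view shows the grip from (410,240) to (411,302), the board aligned with the image, the handle from (480,155) to (479,292) and the bowl at (482,348).

Run:
```python
from h import *
np.set_printoptions(precision=4,suppress=True)
s=dict(np.load('/tmp/wrist.npz'));W=lambda x,y:(x*.64-.2,y*.64-.2)
for n,(x,y),z in[('gripA',(410,242),.093),('gripB',(411,298),.093),('hend',(479,160),.06),('hfront',(479,285),.0735),('bowl',(482,348),.072),('FL',(573,188),.014),('FR',(421,188),.014),('BR',(421,368),.014),('BL',(561,367),.014),('armend',(413,309),.09)]:
    print(n,world(s,*W(x,y),z=z),'depth',world(s,*W(x,y)))
for n,(x,y) in[('floor1',(48,140)),('f2',(110,165)),('f3',(70,40)),('f4',(135,60)),('wallmid_top',(112,180)),('wm2',(155,50)),('h2a',(150,150)),('h2b',(180,40)),('bowl2',(127,222)),('lip1',(10,185)),('lip2',(60,215)),('lip3',(155,265))]: print(n,world(s,*W(x,y)))
```

```text
gripA [0.5575 0.1699 0.093 ] depth [0.5575 0.1699 0.0929]
gripB [0.6023 0.1839 0.093 ] depth [0.6022 0.1838 0.0934]
hend [0.4783 0.2083 0.06  ] depth [0.4787 0.2077 0.0644]
hfront [0.5795 0.2396 0.0735] depth [0.5789 0.2388 0.0767]
bowl [0.6353 0.2617 0.072 ] depth [0.6351 0.2615 0.0725]
FL [0.473  0.3113 0.014 ] depth [0.472  0.3157 0.0021]
FR [0.5149 0.1697 0.014 ] depth [0.515  0.1703 0.0012]
BR [0.6942 0.2234 0.014 ] depth [0.6994 0.2254 0.0017]
BL [0.652  0.3685 0.014 ] depth [0.6562 0.3749 0.0012]
armend [0.6119 0.1885 0.09  ] depth [0.6111 0.1882 0.0928]
floor1 [ 0.565  -0.1886  0.0266]
f2 [ 0.5724 -0.1215  0.0282]
f3 [ 0.473  -0.1586  0.0524]
f4 [ 0.4778 -0.0849  0.0715]
wallmid_top [ 0.5835 -0.1092  0.0414]
wm2 [ 0.4651 -0.076   0.0608]
h2a [ 0.5422 -0.0433  0.1018]
h2b [ 0.4606 -0.0278  0.1144]
bowl2 [ 0.6079 -0.066   0.0812]
lip1 [ 0.6101 -0.1978  0.0574]
lip2 [ 0.6241 -0.1429  0.06  ]
lip3 [ 0.6454 -0.0469  0.0608]
```

```bash
python3 -m handwheel '[33,0,0.3,6,0, 33,0,0.3,11,0, 33,0,0.3,15,0, 33,0,0.3,17.4,0, 33,0,0.3,17.4,0, 0,0,0.3,17.4,0, 0,0,0.3,17.4,0, 0,0,0.3,17.4,0, 0,0,0.3,17.4,0]' 15
python3 -c "
from h import *
go([.578,.1765,.067],196.5)
np.set_printoptions(precision=2,suppress=True)
for t in np.arange(0,1.76,.175): print(round(t,3),13.2*(1-np.cos(t)),-13.2*np.sin(t))"
```

```text
time_s: 2.52
tcp_pos: [0.5777, 0.1789, 0.0672]
eef_rot: [-0.144, 0.99, 0.0, 0.0]
contact_force: [-0.3, 0.6, 1.3]
opening: 0.0003
gripper_force: 0.0
shift [ 0.04 -0.24  0.02] turn 0.0 tcp [0.5777 0.1789 0.0672] yaw -163.49 tilt [ 0.001  0.    -1.   ] q [-0.41  0.52  0.06  1.81 -0.04  0.81  1.54]
0.0 0.0 -0.0
0.175 0.2016096864548785 -2.2982274162354663
0.35 0.8002801904145986 -4.526251058411957
0.525 1.7777239705771741 -6.616011661694131
0.7 3.104083127844752 -8.503673471537521
0.875 4.738841472244109 -10.131574229515557
1.05 6.6320621678292015 -11.449986577841022
1.225 8.72591314932325 -12.418637077095111
1.4 10.956433713716818 -13.007936435847673
1.575 13.255488322885885 -13.199883372440201
1.75 15.552847934573293 -12.988614498735966
```

Run:
```python
from h import *
s=cam('wrist');a=s['frame'][:,:,::-1]
cv2.imwrite('pics/w2.png',cv2.resize(a,(800,600),interpolation=cv2.INTER_CUBIC))
```

```text
(no output)
```

View pics/w2.png

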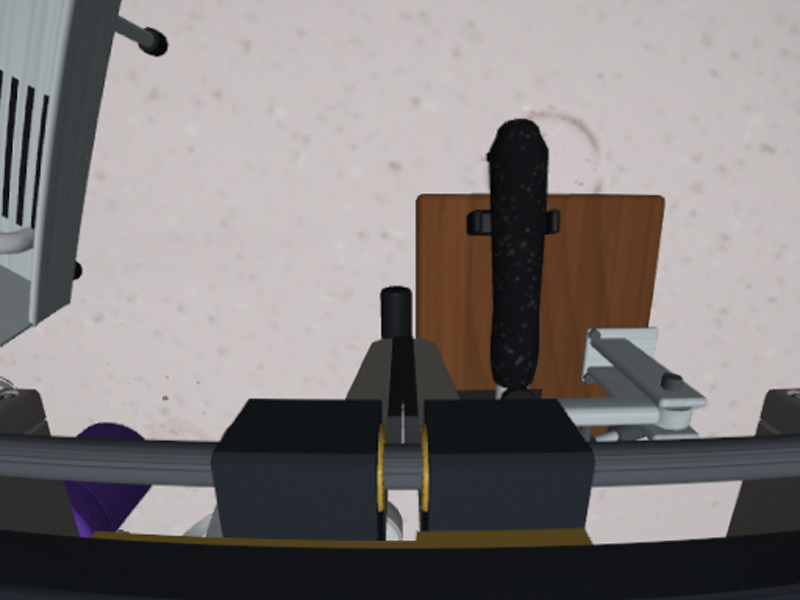

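The fingers look shut at (400,340) while the bar's near end (396,310) shows beyond them, so something slipped. I'll check with depth.

Run:
```python
from h import *
np.set_printoptions(precision=4,suppress=True)
s=dict(np.load('/tmp/wrist.npz'));W=lambda x,y:(x*.64-.2,y*.64-.2)
for n,(x,y) in[('barend',(396,292)),('bar',(396,310)),('bar2',(396,330)),('tipL',(385,350)),('tipR',(420,350)),('pad',(402,346)),('fing',(405,380)),('arm',(600,411)),('hend',(520,150)),('hfr',(515,370))]: print(n,world(s,*W(x,y)))
K=s['intrinsics']
for P in([.5777,.1789,.067],[.5777,.1789,.086],[.554,.170,.086]):
    c=s['R']@np.array(P)+s['t'];q=c[:2]/c[2];q=q*(1+float(s['k1'])*(q@q));print(P,(K[:2,:2]@q+K[:2,2])/.64)
print(get_state()['opening'],get_state()['gripper_force'])
```

```text
barend [0.5548 0.1691 0.0913]
bar [0.562  0.1712 0.0931]
bar2 [0.5708 0.1738 0.0931]
tipL [0.5718 0.17   0.1162]
tipR [0.5679 0.1829 0.1163]
pad [0.5691 0.176  0.1143]
fing [0.5686 0.1769 0.1445]
arm [0.5824 0.2768 0.0933]
hend [0.4808 0.2063 0.0647]
hfr [0.5799 0.2371 0.0768]
[0.5777, 0.1789, 0.067] [402.3497 327.4845]
[0.5777, 0.1789, 0.086] [402.3957 341.2544]
[0.554, 0.17, 0.086] [398.3316 287.6186]
0.00039084939915474476 0.0
```

Run:
```python
from h import *
np.set_printoptions(precision=4,suppress=True)
s=dict(np.load('/tmp/wrist.npz'));print(s['intrinsics'],s['k1'])
for x in (372,380,390,402,415,425,432):
    for y in range(334,356,4):
        u,v=round(x*.64),round(y*.64); print(x,y,world(s,u,v,dep=s['depth'][v,u]),s['depth'][v,u],s['frame'][v,u])
t=dict(np.load('/tmp/top.npz'))
```

```text
[[281.4976   0.     257.4174]
 [  0.     281.4976 189.274 ]
 [  0.       0.       1.    ]] -0.07101271728666368
372 334 [0.6104 0.1676 0.0004] 0.2906978 [202 194 194]
372 338 [0.6125 0.1682 0.0005] 0.2912152 [200 193 194]
372 342 [0.6155 0.1691 0.0009] 0.29163402 [113 110 108]
372 346 [0.5729 0.1649 0.1127] 0.17266987 [60 59 56]
372 350 [0.5725 0.1652 0.1183] 0.16721477 [60 59 56]
372 354 [0.5726 0.1655 0.1225] 0.16318078 [61 59 57]
380 334 [0.6084 0.1725 0.0019] 0.28913063 [195 188 188]
380 338 [0.611  0.1732 0.0006] 0.29109165 [181 174 174]
380 342 [0.5723 0.1677 0.1088] 0.17652903 [61 60 57]
380 346 [0.5721 0.1679 0.1124] 0.17304744 [60 59 56]
380 350 [0.5714 0.168  0.1188] 0.16669731 [60 60 57]
380 354 [0.5714 0.1682 0.1233] 0.16240688 [61 60 58]
390 334 [0.5737 0.1723 0.0923] 0.1931371 [28 29 32]
390 338 [0.5745 0.1726 0.0941] 0.19161145 [37 38 39]
390 342 [0.5706 0.1719 0.1099] 0.17530443 [59 59 56]
390 346 [0.5709 0.172  0.1125] 0.17293178 [58 57 54]
390 350 [0.5708 0.1721 0.1175] 0.16808401 [56 55 52]
390 354 [0.5708 0.1722 0.1219] 0.16384959 [48 47 45]
402 334 [0.5718 0.1768
[... 545 characters left out ...]
5 [60 59 57]
415 354 [0.5082 0.158  0.2743] 0.0 [60 59 57]
425 334 [0.5952 0.1989 0.0158] 0.27442285 [100  63  37]
425 338 [0.5971 0.1995 0.0161] 0.27460653 [97 63 40]
425 342 [0.5667 0.185  0.11  ] 0.17528717 [61 60 58]
425 346 [0.5669 0.1849 0.113 ] 0.17241798 [60 59 56]
425 350 [0.5671 0.1847 0.1175] 0.16812676 [60 58 57]
425 354 [0.5668 0.1844 0.123 ] 0.16273694 [60 60 57]
432 334 [0.5941 0.2026 0.0159] 0.27428824 [102  65  38]
432 338 [0.5964 0.2034 0.0148] 0.27596405 [102  64  38]
432 342 [0.5665 0.1877 0.1084] 0.17692553 [62 61 57]
432 346 [0.5664 0.1874 0.1123] 0.1731604 [60 59 56]
432 350 [0.5662 0.187  0.1179] 0.16771671 [60 60 56]
432 354 [0.5662 0.1866 0.1227] 0.162963 [61 60 57]
```

The depth readings put the fingertips at about z 0.106, roughly 39 mm above the reported TCP, with the bar top at 0.093. That explains the empty close. I'll open, shift y by -2.5 mm and go 3.8 cm lower; there's clearance for that either way.

```bash
python3 -m handwheel '[33,0,-0.25,0,0, 33,0,-0.25,0,0, 33,0,-0.25,1,0, 33,0,-0.25,2,0, 33,0,-0.25,3,0, 33,0,-0.25,3.8,0, 33,0,-0.25,3.8,0]' 15
python3 - <<'E'
from h import *
s=cam('wrist');a=s['frame'][:,:,::-1]
cv2.imwrite('pics/w3.png',cv2.resize(a[150:290,180:330],(640,600),interpolation=cv2.INTER_CUBIC))
E
```

```text
time_s: 3.45
tcp_pos: [0.5775, 0.1763, 0.0276]
eef_rot: [-0.144, 0.99, -0.0, -0.001]
contact_force: [-0.5, -0.3, -0.6]
opening: 0.0302
gripper_force: 0.0
```

View pics/w3.png

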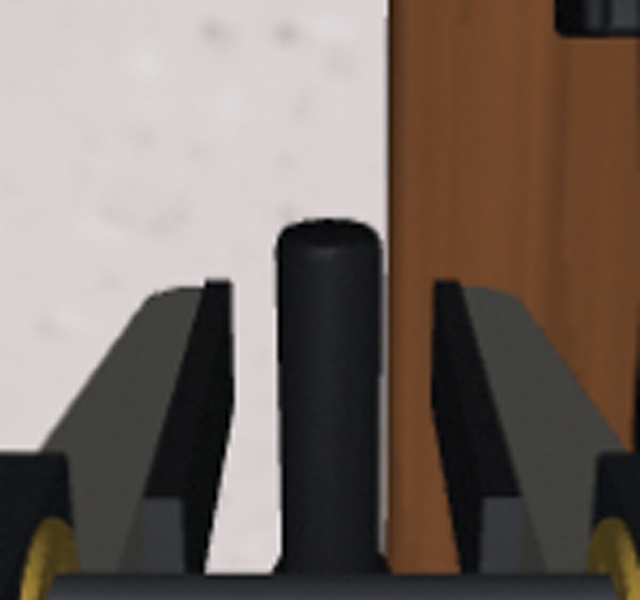

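The bar now sits centred between the fingers, at (328,400). So the real tips are about 39 mm higher than reported. I'll close, then lift along the arc.

```bash
python3 -m handwheel '[0,0,0,0,0, 0,0,0,0,0, 0,0,0,0,0, 0,0,0,0,0]' 20
```

```text
time_s: 4.0
tcp_pos: [0.5784, 0.1764, 0.029]
eef_rot: [-0.144, 0.99, 0.0, 0.0]
contact_force: [1.1, -0.7, 1.2]
opening: 0.013
gripper_force: 20.0
```

```bash
python3 -m handwheel '[0,0,0.05,-1.2,0, 0,0,0.2,-2.3,0, 0,0,0.8,-4.5,0, 0,0,1.8,-6.6,0, 0,0,3.1,-8.5,0, 0,0,4.7,-10.1,0, 0,0,6.6,-11.4,0, 0,0,8.7,-12.4,0, 0,0,11,-13,0, 0,0,11,-13,0]'
```

```text
time_s: 5.25
tcp_pos: [0.5459, 0.2851, 0.1632]
eef_rot: [-0.145, 0.989, 0.002, 0.001]
contact_force: [-4.1, -0.5, 14.5]
opening: 0.0136
gripper_force: 20.0
```

```bash
python3 -m handwheel '[0,0,1.2,-0.3,0, 0,0,2.3,-0.4,0, 0,0,3.4,-0.4,0, 0,0,3.4,-0.4,0]'
python3 -c "
from h import *
go([.54,.31,.25])"
```

```text
time_s: 5.75
tcp_pos: [0.536, 0.317, 0.1625]
eef_rot: [-0.145, 0.989, 0.001, -0.0]
contact_force: [-2.4, 3.3, 1.9]
opening: 0.0129
gripper_force: 20.0
shift [-0.18 -0.77 -8.75] turn 0 tcp [0.536  0.317  0.1625] yaw -163.35 tilt [-0.001  0.002 -1.   ] q [-0.62  0.44  0.04  1.69 -0.02  1.01  1.29]
```

```bash
python3 -m handwheel '[40,0,0,0,0, 40,0,0,0,0, 40,0,0,-1.5,0, 40,0,0,-4,0, 40,0,0,-8,0, 40,0,0,-10,0, 40,6,0,-10,0, 40,10,0,-10,0, 40,10,0,-10,0]'
python3 - <<'E'
from h import *
s=cam('scene');a=s['frame'][:,:,::-1]
cv2.imwrite('pics/s2.png',cv2.resize(a[150:270,190:350],(800,600),interpolation=cv2.INTER_CUBIC))
go([.54,.31,.25])
E
```

```text
time_s: 6.88
tcp_pos: [0.4406, 0.2844, 0.2645]
eef_rot: [-0.143, 0.99, -0.0, 0.001]
contact_force: [0.8, -0.1, -0.5]
opening: 0.0365
gripper_force: 0.0
shift [-10.09  -0.36   1.48] turn 0 tcp [0.4422 0.2849 0.2645] yaw -163.56 tilt [ 0.003  0.    -1.   ] q [-0.66  0.17  0.02  1.81 -0.    1.16  1.22]
```

View pics/s2.png

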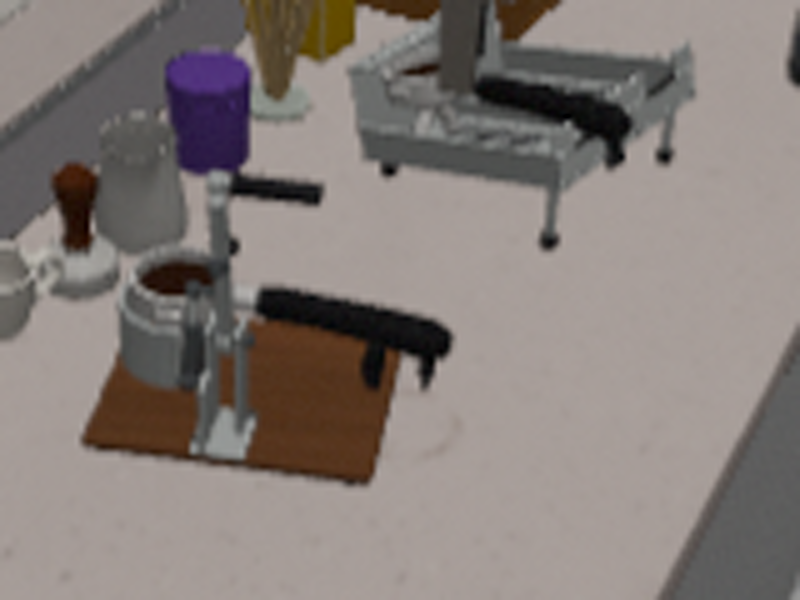

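The clamp arm stands open by itself and the portafilter is still in its cradle. Before grasping I'll measure the gripper's real height profile and the open arm, because the 189 mm wide body could hit it.

```bash
cat >> h.py <<'E'
def cloud(s):
    h,w=s['depth'].shape;u,v=np.meshgrid(np.arange(w),np.arange(h));K=s['intrinsics']
    p=np.stack([u.ravel(),v.ravel()],1).astype(np.float64)
    P=np.stack([(p[:,0]-K[0,2])/K[0,0],(p[:,1]-K[1,2])/K[1,1]],1);q=P.copy()
    for _ in range(20): q=P/(1+float(s['k1'])*(q**2).sum(1,keepdims=True))
    d=s['depth'].ravel();X=np.c_[q*d[:,None],d];X=X[d>0];return (X-s['t'])@s['R']
E
python3 - <<'E'
from h import *
np.set_printoptions(precision=3,suppress=True)
st=get_state();R=Ro.from_quat(st['eef_rot']).as_matrix()
s=dict(np.load('/tmp/scene.npz'));C=cloud(s);t=cam('top');T=cloud(t)
for nm,c in(('scene',C),('top',T)):
    L=(c-st['tcp_pos'])@R
    m=(abs(L[:,0])<.06)&(abs(L[:,1])<.11)&(L[:,2]<.0)
    for z in np.arange(-.34,0,.01):
        k=m&(L[:,2]>=z)&(L[:,2]<z+.01)
        if k.sum()>3: print(nm,'h %.2f'%(-z-.01),k.sum(),'x',L[k,0].min(),L[k,0].max(),'y',L[k,1].min(),L[k,1].max())
# open arm points
u=np.array([.958,.287]);w=np.array([-.287,.958]);o=np.array([.553,.2335])
for nm,c in(('scene',C),('top',T)):
    a=(c[:,:2]-o)@u;b=(c[:,:2]-o)@w
    m=(a>-.04)&(a<.08)&(b>.04)&(b<.14)&(c[:,2]>.08)
    for z in np.arange(.08,.26,.02):
        k=m&(c[:,2]>=z)&(c[:,2]<z+.02)
        if k.sum(): print(nm,'z %.2f'%z,k.sum(),a[k].min(),a[k].max(),b[k].min(),b[k].max())
E
```

```text
scene h 0.33 123 x -0.0421681567104654 0.054904664335444144 y -0.016835699950913274 0.05225605321624414
scene h 0.32 141 x -0.0383312405382948 0.037525338797833534 y -0.01166094137734671 0.04869654360061898
scene h 0.31 122 x -0.0374615135308212 0.0375456536018686 y 0.0019325076093960373 0.039948982586836504
scene h 0.30 135 x -0.03474498800723233 0.03469801894726406 y 0.009609004718242213 0.0454945620398176
scene h 0.29 125 x -0.033842018911823105 0.03527232802198474 y 0.004540689199132122 0.05189289249243604
scene h 0.28 126 x -0.032969466532051024 0.035802506895104697 y 0.001633902015770794 0.0499947642650361
scene h 0.27 119 x -0.03222865735724199 0.035219109519806446 y 0.003657496367325461 0.04113623788961187
scene h 0.26 134 x -0.03547160824419638 0.03757516567917728 y -0.004620269405183614 0.039781000816051924
scene h 0.25 115 x -0.03734047961969973 0.03680388982932183 y 0.004751807053098973 0.04003214595568392
scene h 0.24 125 x -0.03734581078683705 0.037515654405378844 y -0.010363780124243481 0.04077587414501355
scene h 0.23 77 x -0.030859552849927724 0.03148167416369518 y 0
[... 3772 characters left out ...]
05773143356936198 0.07938746106116475
top z 0.10 11 0.031098673738807463 0.04580407082056821 0.06176881884934294 0.07718779672825313
top z 0.12 25 0.037489584321434385 0.06568378925937204 0.06928992805344596 0.08272674682854998
top z 0.14 14 0.03479719382102675 0.049325597909907884 0.06981147039170002 0.09232997016248455
top z 0.16 28 0.03525289821722315 0.04998854108239182 0.07157581045055654 0.09034591235736278
top z 0.18 12 0.037699833254619904 0.04647539941422466 0.08097634321289207 0.08779700625093619
top z 0.20 21 0.026192834029167958 0.047345183965444425 0.08474445064709683 0.10050781283333207
top z 0.22 16 0.0283241871714526 0.04730081276175187 0.08718988201696296 0.09757222060625023
```

The body's underside is about 80 mm above the real tips, it is 50 mm thick and ±95 mm wide. Coming straight down would hit the open grip bar. I'll descend at the handle's end and slide forward under the bar.

```bash
python3 -c "
from h import *
go([.4764,.209,.022],196.8)"
```

```text
shift [-0.99 -8.25 24.21] turn -0.007 tcp [0.4429 0.2852 0.2641] yaw -163.59 tilt [ 0.003  0.    -1.   ] q [-0.66  0.18  0.02  1.81 -0.    1.16  1.22]
```

```bash
python3 -m handwheel '[75,-0.5,-4,0,-0.007, 75,-1,-8.2,3,-0.007, 75,-1,-8.2,9,-0.007, 75,-1,-8.2,15,-0.007, 75,-1,-8.2,20,-0.007, 75,-1,-8.2,23,-0.007, 75,-1,-8.2,24.2,-0.007, 75,-1,-8.2,24.2,-0.007, 75,-1,-8.2,24.2,-0.007]' 20
python3 - <<'E'
from h import *
s=cam('wrist');a=s['frame'][:,:,::-1]
cv2.imwrite('pics/w4.png',cv2.resize(a,(800,600),interpolation=cv2.INTER_CUBIC))
go([.547,.231,.022],196.8)
E
```

```text
time_s: 8.1
tcp_pos: [0.4756, 0.2107, 0.0218]
eef_rot: [-0.147, 0.989, 0.0, 0.001]
contact_force: [0.5, -0.0, 0.1]
opening: 0.0688
gripper_force: 0.0
shift [-7.43 -0.14  0.01] turn 0.002 tcp [0.4755 0.2108 0.0219] yaw -163.1 tilt [ 0.002  0.001 -1.   ] q [-0.53  0.48  0.06  2.04 -0.05  0.63  1.43]
```

View pics/w4.png

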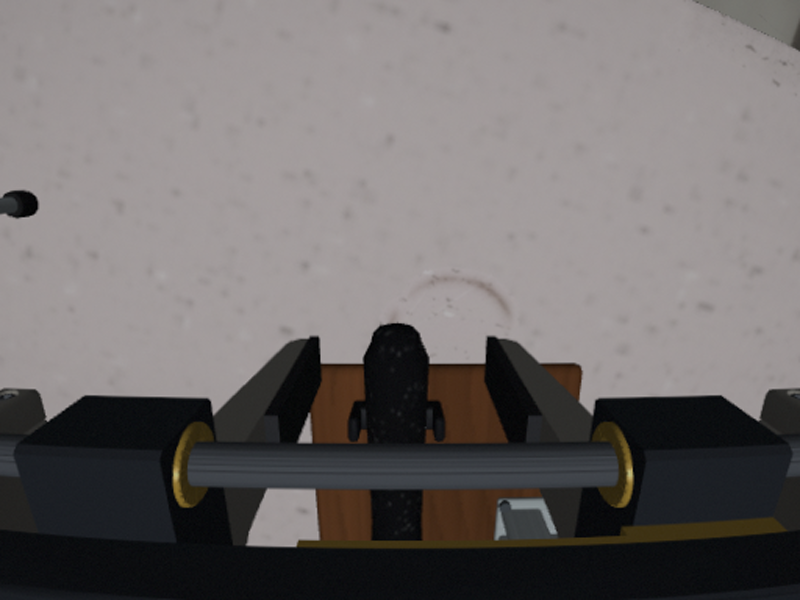

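The handle at (397,400) is centred between the fingers at (320,350) and (487,350), and the fork sits inside them. I'll slide forward, lower and grip.

```bash
python3 -m handwheel '[75,-2.5,-0.15,0,0, 75,-5,-0.15,0,0, 75,-7.4,-0.15,0,0, 75,-7.4,-0.15,0,0, 75,-7.4,-0.15,1,0, 75,-7.4,-0.15,2,0, 75,-7.4,-0.15,2,0]'
python3 -m handwheel '[0,0,0,0,0, 0,0,0,0,0, 0,0,0,0,0, 0,0,0,0,0, 0,0,0,0,0]' 60
```

```text
time_s: 9.02
tcp_pos: [0.5439, 0.2298, -0.0006]
eef_rot: [-0.147, 0.989, -0.0, -0.001]
contact_force: [-0.3, 0.0, 0.0]
opening: 0.069
gripper_force: 0.0
time_s: 9.65
tcp_pos: [0.5454, 0.2301, 0.0007]
eef_rot: [-0.147, 0.989, -0.0, -0.0]
contact_force: [-0.4, -1.7, 0.7]
opening: 0.0239
gripper_force: 60.0
```

```bash
python3 -m handwheel '[0,0,0,-0.6,0, 0,0,0,-1.2,0, 0,0,0,-1.8,0, 0,0,0,-2.2,0, 0,0,0,-2.2,0]'
python3 - <<'E'
from h import *
np.set_printoptions(precision=4,suppress=True)
s=cam('top');C=cloud(s);u=np.array([.958,.287]);w=np.array([-.287,.958]);o=np.array([.553,.2335])
a=(C[:,:2]-o)@u;b=(C[:,:2]-o)@w
m=(b>-.05)&(b<.05)&(C[:,2]>.03)
for x in np.arange(-.1,.15,.01):
    k=m&(a>=x)&(a<x+.01)
    if k.sum(): print('%.2f'%x,k.sum(),np.percentile(C[k,2],[10,50,95]))
print(get_state()['contact_force'],get_state()['ft_torque'])
E
```

```text
time_s: 10.28
tcp_pos: [0.5457, 0.2305, 0.023]
eef_rot: [-0.147, 0.989, 0.0, 0.0]
contact_force: [0.0, -0.4, -4.4]
opening: 0.0241
gripper_force: 60.0
-0.10 230 [0.5234 0.5437 0.5547]
-0.09 215 [0.5095 0.5327 0.5428]
-0.08 206 [0.4982 0.5209 0.5314]
-0.07 199 [0.4855 0.5094 0.5201]
-0.06 193 [0.4686 0.4971 0.5082]
-0.05 200 [0.4577 0.4845 0.4963]
-0.04 209 [0.4566 0.4698 0.4847]
-0.03 216 [0.4181 0.459  0.4731]
-0.02 213 [0.4182 0.453  0.4611]
-0.01 189 [0.4195 0.4446 0.4518]
-0.00 177 [0.4171 0.4263 0.4425]
0.01 180 [0.4157 0.4214 0.4318]
0.02 126 [0.4053 0.4141 0.4237]
0.03 18 [0.4008 0.4092 0.4143]
0.11 19 [0.0901 0.0963 0.1001]
0.12 14 [0.09  0.096 0.099]
[-0.9384 -0.5928 -4.7711] [-0.0564  0.2536  0.0203]
```

The weight is carried and the rim is level at about 0.100. I'll draw back 6.5 cm from under the bar, then lift.

```bash
python3 -m handwheel '[0,1,0,0,0, 0,2.5,0,0,0, 0,4,0,0,0, 0,5.5,0,0,0, 0,6.5,0,0,0, 0,6.5,0,0,0]'
python3 -c "
from station import *
s=get_state();print(s['contact_force'],s['ft_torque'])"
```

```text
time_s: 11.08
tcp_pos: [0.4825, 0.2114, 0.0227]
eef_rot: [-0.147, 0.989, 0.0, -0.0]
contact_force: [-0.2, 0.0, -4.0]
opening: 0.0239
gripper_force: 60.0
[-0.21244503  0.04273584 -3.99501648] [-0.00331943  0.17780494  0.02798325]
```

```bash
python3 -m handwheel '[0,0,0,-1,0, 0,0,0,-3,0, 0,0,0,-5,0, 0,0,0,-7,0, 0,0,0,-9,0, 0,0,0,-11,0, 0,0,0,-13,0, 0,0,0,-13,0]'
python3 - <<'E'
from h import *
s=cam('scene');a=s['frame'][:,:,::-1]
cv2.imwrite('pics/s3.png',cv2.resize(a[110:270,170:380],(787,600),interpolation=cv2.INTER_CUBIC))
go([.5,.0,.2],166)
E
```

```text
time_s: 12.08
tcp_pos: [0.485, 0.2122, 0.1546]
eef_rot: [-0.147, 0.989, 0.001, 0.002]
contact_force: [0.5, 0.7, -5.1]
opening: 0.0237
gripper_force: 60.0
shift [  4.61 -20.73  -4.68] turn 0.539 tcp [0.484  0.2118 0.1533] yaw -163.1 tilt [ 0.002  0.001 -1.   ] q [-0.54  0.29  0.08  1.93 -0.03  0.92  1.42]
```

View pics/s3.png

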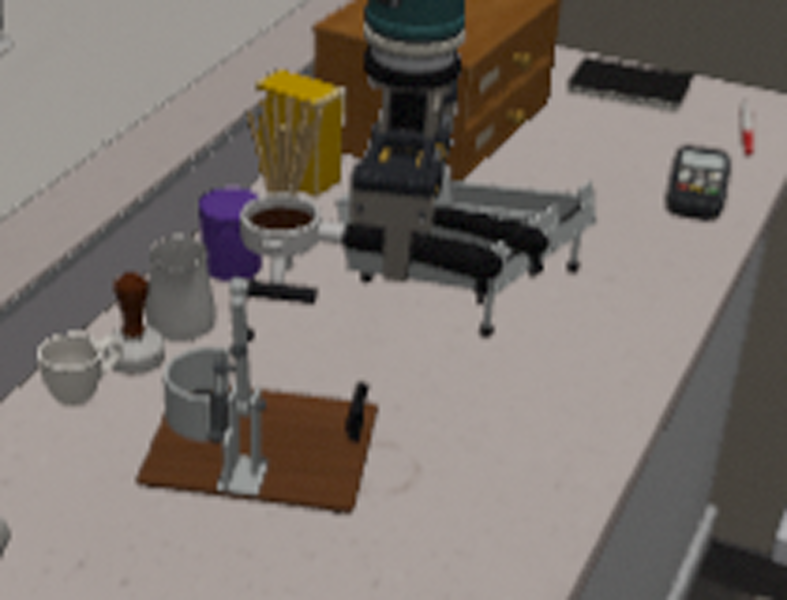

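The portafilter hangs level in the gripper with the clamp arm still open. Now to the lane.

```bash
python3 -c "
from h import *
go([.463,-.1275,.17],166)"
```

```text
shift [ 11.87 -31.85  -1.7 ] turn 0.539 tcp [0.484  0.2118 0.1533] yaw -163.1 tilt [ 0.002  0.001 -1.   ] q [-0.54  0.29  0.08  1.93 -0.03  0.92  1.42]
```

```bash
python3 -m handwheel '[0,1,-3,-1,0.02, 0,2.6,-7,-1.7,0.12, 0,4.1,-11,-1.7,0.22, 0,5.6,-15,-1.7,0.32, 0,7.1,-19,-1.7,0.42, 0,8.6,-23,-1.7,0.5, 0,10.1,-27,-1.7,0.539, 0,11.2,-30,-1.7,0.539, 0,11.9,-31.8,-1.7,0.539, 0,11.9,-31.8,-1.7,0.539]'
python3 - <<'E'
from h import *
np.set_printoptions(precision=4,suppress=True)
s=cam('scene');t=cam('top')
cv2.imwrite('pics/t4.png',np.hstack([cv2.resize(t['frame'][150:270,280:390,::-1],(550,600),interpolation=cv2.INTER_CUBIC),cv2.resize(s['frame'][80:200,240:290,::-1],(250,600),interpolation=cv2.INTER_CUBIC)]))
C=np.r_[cloud(s),cloud(t)]
# rim of held head
m=(C[:,2]>.19)&(C[:,2]<.26)&(C[:,0]>.5)&(C[:,0]<.65)&(C[:,1]>-.25)&(C[:,1]<-.05)
P=C[m];print(len(P),P.min(0),P.max(0),P.mean(0))
r=P[P[:,2]>.21];A=np.c_[r[:,:2],np.ones(len(r))];print('plane',np.linalg.lstsq(A,r[:,2],rcond=None)[0])
go([.463,-.1275,.17],166)
E
```

```text
time_s: 13.38
tcp_pos: [0.4611, -0.1287, 0.1689]
eef_rot: [0.123, 0.992, -0.0, -0.001]
contact_force: [0.1, 0.7, -3.9]
opening: 0.0237
gripper_force: 60.0
877 [ 0.5009 -0.1893  0.1903] [ 0.5898 -0.1092  0.2486] [ 0.5546 -0.1471  0.2355]
plane [ 0.0046 -0.0286  0.23  ]
shift [-0.17 -0.07 -0.1 ] turn 0.001 tcp [ 0.4615 -0.1264  0.169 ] yaw 166.06 tilt [-0.001  0.001 -1.   ] q [-0.13  0.19  0.37  2.04 -0.08  0.93  1.61]
```

View pics/t4.png

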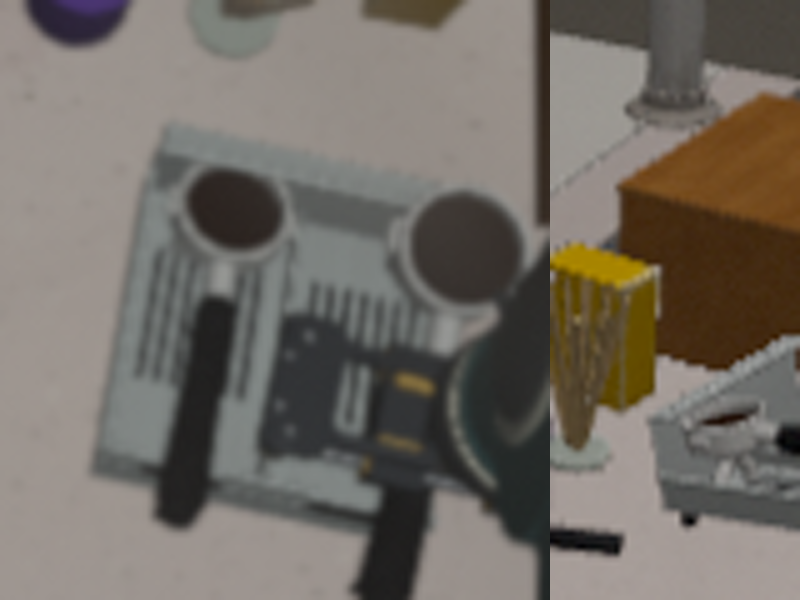

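The head is level in the grip at about (0.557,-0.150), square to the lane and clear of the lip at (300-400,220). I'll lower it towards the notch.

```bash
python3 -m handwheel '[0,-0.1,0,3,0, 0,-0.1,0,6,0, 0,-0.1,0,9,0, 0,-0.1,0,11,0, 0,-0.1,0,11.6,0, 0,-0.1,0,11.9,0, 0,-0.1,0,11.9,0]'
python3 -c "
from h import *
print(get_state()['contact_force'],get_state()['ft_torque']);go([.463,-.1275,.04],166)"
```

```text
time_s: 14.35
tcp_pos: [0.4635, -0.1274, 0.0511]
eef_rot: [0.121, 0.993, 0.0, 0.001]
contact_force: [-0.4, -0.5, -3.9]
opening: 0.0237
gripper_force: 60.0
[-0.4123121  -0.46324003 -3.9465088 ] [0.07216139 0.12303983 0.04358079]
shift [ 0.04 -0.02  1.11] turn 0.001 tcp [ 0.4635 -0.1274  0.0511] yaw 166.06 tilt [ 0.001  0.    -1.   ] q [-0.08  0.38  0.33  2.13 -0.2   0.66  1.71]
```

```bash
python3 -m handwheel '[0,0,0,0.2,0, 0,0,0,0.4,0, 0,0,0,0.6,0, 0,0,0,0.6,0]'; python3 -m handwheel '[0,0,0,0.2,0, 0,0,0,0.4,0, 0,0,0,0.4,0]'
```

```text
time_s: 14.85
tcp_pos: [0.4627, -0.1276, 0.0445]
eef_rot: [0.122, 0.993, 0.0, -0.0]
contact_force: [-0.6, 0.9, -5.2]
opening: 0.0239
gripper_force: 60.0
time_s: 15.22
tcp_pos: [0.4643, -0.1278, 0.0413]
eef_rot: [0.122, 0.993, -0.0, 0.001]
contact_force: [0.8, -0.4, 4.2]
opening: 0.024
gripper_force: 60.0
```

```bash
python3 -m handwheel '[0,0,0,0.15,0, 0,0,0,0.3,0, 0,0,0,0.3,0]'
python3 - <<'E'
from h import *
np.set_printoptions(precision=4,suppress=True)
C=cloud(cam('top'))
m=(C[:,2]>.06)&(C[:,2]<.15)&(C[:,0]>.53)&(C[:,0]<.62)&(C[:,1]>-.2)&(C[:,1]<-.1)
P=C[m]
for x in np.arange(.53,.62,.01):
    k=(P[:,0]>=x)&(P[:,0]<x+.01)
    if k.sum(): print('%.2f'%x,k.sum(),np.percentile(P[k,2],[10,50,95]),P[k,1].min(),P[k,1].max())
E
```

```text
time_s: 15.6
tcp_pos: [0.4656, -0.1281, 0.0388]
eef_rot: [0.122, 0.993, -0.0, 0.003]
contact_force: [2.9, -0.5, 5.5]
opening: 0.0242
gripper_force: 60.0
0.53 49 [0.0884 0.0979 0.1039] -0.16191578540627508 -0.12365646397905238
0.54 62 [0.0878 0.0911 0.1   ] -0.1735705808340599 -0.11892092529824791
0.55 86 [0.0846 0.0878 0.0955] -0.18719057867282055 -0.11782079820460936
0.56 77 [0.0831 0.0871 0.096 ] -0.18239421378985718 -0.11510138992510702
0.57 86 [0.0819 0.0844 0.0925] -0.18183536673265163 -0.1162790232674262
0.58 61 [0.0797 0.084  0.0922] -0.1788026511341152 -0.12679722542033872
0.59 17 [0.0822 0.0883 0.0931] -0.16511937834726562 -0.10120167170579766
0.60 29 [0.0769 0.0928 0.0975] -0.1998867642647108 -0.1020622391648146
0.61 66 [0.0889 0.0915 0.0948] -0.19844239312633954 -0.12627343293787446
```

The head has tipped to about 13° nose-down, nearly parallel to the tray. I'll slide it down the slope with a lighter grip.

```bash
python3 -m handwheel '[0,0,0,0,0, 0,-0.4,0,0.12,0, 0,-0.8,0,0.22,0, 0,-1.2,0,0.33,0, 0,-1.6,0,0.43,0, 0,-2,0,0.54,0, 0,-2,0,0.54,0]' 30
```

```text
time_s: 16.52
tcp_pos: [0.4817, -0.1322, 0.0346]
eef_rot: [0.122, 0.993, 0.001, -0.0]
contact_force: [-9.2, 2.6, 28.3]
opening: 0.0243
gripper_force: 29.9
```

```bash
cat > rack.py <<'E'
from h import *
np.set_printoptions(precision=4,suppress=True)
st=get_state();print(st['contact_force'],st['ft_torque'],st['tcp_pos'],st['opening'])
a,b=np.radians(15),np.radians(-14)
f=np.array([np.cos(b),np.sin(b),0]);tx=f*np.cos(a)-[0,0,np.sin(a)];ty=np.array([-np.sin(b),np.cos(b),0]);tz=np.cross(tx,ty)
S=np.array([.6034,-.1625,.0138])
C=cloud(cam('top'));L=(C-S)@np.c_[tx,ty,tz]
for nm,off in(('mine',0),('other',.094)):
    m=(abs(L[:,1]-off)<.05)&(L[:,2]>.035)
    for lo in np.arange(-.22,.02,.01):
        k=m&(L[:,0]>=lo)&(L[:,0]<lo+.01)
        if k.sum()>2: print(nm,'%.2f'%lo,k.sum(),'z',np.percentile(L[k,2],[5,50,95]),'y',L[k,1].min().round(4),L[k,1].max().round(4))
E
python3 rack.py
```

```text
[-9.2433  2.6077 28.2813] [ 0.615   1.953  -0.0039] [ 0.4817 -0.1322  0.0346] 0.024268849280313084
mine -0.22 219 z [0.0427 0.3734 0.3936] y -0.0431 0.0497
mine -0.21 259 z [0.0458 0.3745 0.3862] y -0.0476 0.0495
mine -0.20 232 z [0.0472 0.2573 0.38  ] y -0.0453 0.0488
mine -0.19 248 z [0.0398 0.1234 0.3691] y -0.0484 0.0496
mine -0.18 88 z [0.0432 0.1264 0.3479] y -0.0476 0.0496
mine -0.17 67 z [0.05   0.1286 0.2059] y -0.0124 0.0426
mine -0.16 65 z [0.1169 0.1334 0.1556] y 0.0225 0.0498
mine -0.15 29 z [0.1181 0.1504 0.1563] y 0.0254 0.0457
mine -0.14 17 z [0.1318 0.1372 0.1396] y 0.0196 0.0439
mine -0.10 5 z [0.0524 0.0565 0.0608] y -0.0013 0.008
mine -0.09 19 z [0.0534 0.0581 0.062 ] y -0.0077 0.0087
mine -0.08 54 z [0.0456 0.0599 0.0671] y -0.0189 0.023
mine -0.07 59 z [0.048  0.0574 0.0641] y -0.021 0.0309
mine -0.06 70 z [0.053  0.0572 0.0651] y -0.0231 0.037
mine -0.05 72 z [0.0525 0.057  0.0629] y -0.0286 0.0373
mine -0.04 71 z [0.0547 0.0578 0.0662] y -0.0287 0.0337
mine -0.03 70 z [0.055  0.0589 0.0678] y -0.0273 0.0265
mine -0.02 95 z [0.0574 0.0769 0.0816] y -0.0443 0.04
[... 699 characters left out ...]
.0592 0.063 ] y 0.0811 0.1056
other -0.11 25 z [0.0538 0.0609 0.0646] y 0.0821 0.1046
other -0.10 28 z [0.0519 0.0593 0.0625] y 0.0826 0.1048
other -0.09 18 z [0.0539 0.0579 0.06  ] y 0.0832 0.1026
other -0.08 22 z [0.0545 0.0586 0.0614] y 0.0858 0.1011
other -0.07 58 z [0.0484 0.0602 0.0677] y 0.0734 0.116
other -0.06 59 z [0.0462 0.0579 0.067 ] y 0.0654 0.1213
other -0.05 71 z [0.0534 0.0573 0.0653] y 0.0588 0.1295
other -0.04 80 z [0.0536 0.0575 0.0641] y 0.0574 0.1292
other -0.03 77 z [0.0544 0.0577 0.0669] y 0.059 0.1268
other -0.02 142 z [0.0556 0.0765 0.0818] y 0.0464 0.1397
other -0.01 133 z [0.0401 0.0773 0.0811] y 0.0447 0.1399
other 0.00 54 z [0.0383 0.0755 0.0796] y 0.0441 0.1389
```

The rim height now matches the other portafilter's, so it lies flat. About 9-10 mm remain and it sits +4 mm in y. It presses down too hard, so I'll ease z while finishing the slide.

```bash
python3 -m handwheel '[0,0,0,-0.2,0, 0,-0.3,-0.1,-0.12,0, 0,-0.6,-0.2,-0.04,0, 0,-0.9,-0.3,0.04,0, 0,-0.9,-0.3,0.04,0]'; python3 rack.py | grep -E "mine -0.(10|0)|mine 0|^\["
```

```text
time_s: 17.2
tcp_pos: [0.4899, -0.1364, 0.0334]
eef_rot: [0.121, 0.993, 0.001, -0.001]
contact_force: [-6.1, 4.1, 21.9]
opening: 0.0244
gripper_force: 29.9
[-6.0804  4.0972 21.8979] [1.0486 1.518  0.0279] [ 0.4899 -0.1364  0.0334] 0.024430104529580998
mine -0.09 7 z [0.057  0.0583 0.062 ] y -0.0023 0.0055
mine -0.08 21 z [0.052  0.0596 0.0653] y -0.0083 0.0059
mine -0.07 58 z [0.0465 0.0602 0.0679] y -0.0209 0.0239
mine -0.06 55 z [0.051  0.0579 0.066 ] y -0.0199 0.0288
mine -0.05 70 z [0.0524 0.0571 0.0637] y -0.0246 0.0351
mine -0.04 70 z [0.0533 0.0575 0.0658] y -0.0273 0.0352
mine -0.03 64 z [0.0545 0.0579 0.0663] y -0.0296 0.0323
mine -0.02 126 z [0.0556 0.0671 0.0821] y -0.0398 0.0495
mine -0.01 122 z [0.056  0.078  0.0815] y -0.0428 0.0488
mine 0.00 83 z [0.0366 0.0751 0.0809] y -0.046 0.0496
```

```bash
python3 -m handwheel '[0,0,0,-0.2,0, 0,-0.2,0,-0.15,0, 0,-0.4,0,-0.1,0, 0,-0.4,0,-0.1,0]'; python3 rack.py | grep -E "mine -0.(10|0)|^\["
```

```text
time_s: 17.75
tcp_pos: [0.4933, -0.1383, 0.0331]
eef_rot: [0.122, 0.993, 0.0, -0.001]
contact_force: [-3.8, 2.5, 10.5]
opening: 0.0247
gripper_force: 29.9
[-3.8139  2.4759 10.5253] [0.5945 0.998  0.1014] [ 0.4933 -0.1383  0.0331] 0.024749730455022868
mine -0.08 19 z [0.0525 0.0586 0.0623] y -0.011 0.005
mine -0.07 56 z [0.0482 0.0606 0.0669] y -0.0207 0.019
mine -0.06 45 z [0.0472 0.0586 0.0657] y -0.0202 0.0258
mine -0.05 70 z [0.0504 0.0575 0.0638] y -0.0254 0.0333
mine -0.04 66 z [0.0541 0.0576 0.0634] y -0.0272 0.0356
mine -0.03 61 z [0.0544 0.0581 0.0649] y -0.0292 0.0333
mine -0.02 126 z [0.0543 0.0653 0.0818] y -0.0381 0.0497
mine -0.01 133 z [0.0546 0.0783 0.0819] y -0.0435 0.0495
```

```bash
python3 -m handwheel '[0,-0.2,0,0,0, 0,-0.4,0,0.05,0, 0,-0.4,0,0.05,0]'; python3 -m handwheel '[0,-0.2,0,0,0, 0,-0.4,0,0.05,0, 0,-0.4,0,0.05,0]'; python3 rack.py | grep -E "mine -0.(10|0)|^\["
```

```text
time_s: 18.18
tcp_pos: [0.4942, -0.1385, 0.0327]
eef_rot: [0.122, 0.993, 0.001, -0.004]
contact_force: [-11.8, 2.9, 21.9]
opening: 0.0243
gripper_force: 29.8
time_s: 18.55
tcp_pos: [0.4943, -0.1385, 0.0322]
eef_rot: [0.122, 0.993, 0.002, -0.008]
contact_force: [-21.9, 5.6, 31.8]
opening: 0.0243
gripper_force: 29.7
[-21.9394   5.6195  31.8039] [1.4741 4.8059 0.0554] [ 0.4943 -0.1385  0.0322] 0.024267513255230987
mine -0.08 15 z [0.0519 0.0598 0.0633] y -0.0077 0.0046
mine -0.07 42 z [0.0504 0.0602 0.0683] y -0.0194 0.0124
mine -0.06 44 z [0.0465 0.0571 0.0644] y -0.0196 0.0249
mine -0.05 68 z [0.0518 0.0577 0.0643] y -0.0239 0.0343
mine -0.04 67 z [0.0533 0.0578 0.065 ] y -0.0241 0.0344
mine -0.03 59 z [0.0548 0.0575 0.0655] y -0.0266 0.0342
mine -0.02 117 z [0.0546 0.0654 0.081 ] y -0.0343 0.0497
mine -0.01 135 z [0.0546 0.0777 0.0817] y -0.0406 0.0497
```

The TCP has stopped moving while the push force climbs to 22 N, so the head is against the stop. I'll relax the push, release and retreat straight up.

```bash
python3 -m handwheel '[0,0.3,0,-0.2,0, 0,0.5,0,-0.3,0, 0,0.5,0,-0.3,0, 42,0.5,0,-0.3,0, 42,0.5,0,-0.3,0, 42,0.5,0,-0.3,0]'; python3 -m handwheel '[42,0,0,-1,0, 42,0,0,-3,0, 42,0,0,-7,0, 42,0,0,-12,0, 42,3,0,-18,0, 42,9,0,-19,0, 42,14,0,-19,0, 42,14,0,-19,0]'; python3 rack.py | grep -E "mine|^\["
```

```text
time_s: 19.35
tcp_pos: [0.4982, -0.1396, 0.0352]
eef_rot: [0.122, 0.993, -0.0, 0.001]
contact_force: [0.6, 0.1, -0.2]
opening: 0.0387
gripper_force: 0.0
time_s: 20.35
tcp_pos: [0.3589, -0.1048, 0.2257]
eef_rot: [0.121, 0.993, 0.001, 0.001]
contact_force: [1.2, 0.4, -0.2]
opening: 0.0383
gripper_force: 0.0
[ 1.198   0.3574 -0.1817] [-0.0602 -0.0965  0.0036] [ 0.3589 -0.1048  0.2257] 0.03831610812075159
mine -0.22 16 z [0.0372 0.0412 0.0453] y -0.0123 0.0049
mine -0.21 40 z [0.0374 0.0458 0.0523] y -0.0158 0.0094
mine -0.20 42 z [0.0414 0.0487 0.0541] y -0.0182 0.0107
mine -0.19 88 z [0.0365 0.0452 0.0536] y -0.0488 0.0493
mine -0.18 44 z [0.0421 0.053  0.0564] y -0.046 0.0244
mine -0.17 35 z [0.0477 0.0546 0.059 ] y -0.0139 0.0102
mine -0.16 34 z [0.0477 0.0543 0.0611] y -0.0162 0.0095
mine -0.15 30 z [0.0481 0.0581 0.0614] y -0.014 0.0091
mine -0.14 33 z [0.0497 0.0579 0.0616] y -0.0146 0.0087
mine -0.13 33 z [0.051  0.0601 0.0637] y -0.012 0.0082
mine -0.12 28 z [0.0512 0.0598 0.0638] y -0.0436 0.0084
mine -0.11 33 z [0.0545 0.0604 0.0645] y -0.0128 0.0098
mine -0.10 28 z [0.0545 0.061  0.0657] y -0.0149 0.0091
mine -0.09 17 z [0.0565 0.0613 0.0637] y -0.009 0.0066
mine -0.08 20 z [0.05   0.0588 0.0608] y -0.0423 0.0042
mine -0.07 53 z [0.0469 0.0606 0.0677] y -0.0204 0.0148
mine -0.06 61 z [0.0456 0.0586 0.0668] y -0.0312 0.024
mine -0.05 71 z [0.051  0.0576 0.0666] y -0.0386 0.0326
mine -0.04 79 z [0.0542 0.0576 0.0646] y -0.0397 0.0339
mine -0.03 80 z [0.0551 0.0584 0.0669] y -0.0392 0.0341
mine -0.02 125 z [0.0541 0.0677 0.0818] y -0.0441 0.0495
mine -0.01 133 z [0.0545 0.078  0.0813] y -0.0447 0.0496
mine 0.00 75 z [0.0378 0.0771 0.081 ] y -0.0461 0.0496
```

The profile matches the neighbouring portafilter in its lane. Last check is the head's x against that one, using the dark coffee disc, plus the clamp angle.

```bash
cat > chk.py <<'E'
from h import *
np.set_printoptions(precision=4,suppress=True)
a,b=np.radians(15),np.radians(-14)
f=np.array([np.cos(b),np.sin(b),0]);tx=f*np.cos(a)-[0,0,np.sin(a)];ty=np.array([-np.sin(b),np.cos(b),0]);tz=np.cross(tx,ty)
S=np.array([.6034,-.1625,.0138]);t=cam('top')
col=t['frame'].reshape(-1,3)[(t['depth']>0).ravel()].astype(int);C=cloud(t);L=(C-S)@np.c_[tx,ty,tz]
for off in(0,.094):
    k=(abs(L[:,1]-off)<.04)&(abs(L[:,0]+.038)<.04)&(L[:,2]>.045)&(L[:,2]<.065)&(col.sum(1)<150)&(col[:,0]-col[:,2]>4)
    print(off,k.sum(),L[k].mean(0),L[k].min(0),L[k].max(0))
u=np.array([.958,.287]);w=np.array([-.287,.958]);o=np.array([.553,.2335]);p=(C[:,:2]-o)@u;q=(C[:,:2]-o)@w
m=(p>-.03)&(p<.06)&(q>-.1)&(q<.14)&(C[:,2]>.17);print('arm top',m.sum(),q[m].mean(),C[m,2].max())
print(get_state()['time_s'])
E
python3 chk.py
```

```text
chk.py:9: RuntimeWarning: Mean of empty slice.
  print(off,k.sum(),L[k].mean(0),L[k].min(0),L[k].max(0))
  ret = um.true_divide(
Traceback (most recent call last):
  File "chk.py", line 9, in <module>
    print(off,k.sum(),L[k].mean(0),L[k].min(0),L[k].max(0))
                                   ~~~~~~~~^^^
ValueError: zero-size array to reduction operation minimum which has no identity
```

```bash
sed -i 's/(col.sum(1)<150)&(col\[:,0\]-col\[:,2\]>4)/(col.sum(1)<230)\&(abs(L[:,0]+.038)<.032)/' chk.py; python3 chk.py
```

```text
0 218 [-0.0284 -0.0043  0.0575] [-0.0534 -0.0306  0.0519] [-0.006   0.0222  0.0622]
0.094 232 [-0.0309  0.0929  0.0571] [-0.0558  0.0663  0.0511] [-0.0066  0.1204  0.0627]
arm top 178 0.09187760007622503 0.22643915451918328
20.5
```

```bash
python3 -c "
from station import *
print(close_job())"
```

```text
the job is handed in; nothing more can be done
None
```

The job is handed in after about 20.5 s of robot time: my last measurements had the clamp arm standing open and the portafilter lying bowl up in the empty lane, head against the back stop and handle in the notch, with the robot clear of everything. The result of the judging was not shown to me.

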